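# Park the stand's locking plunger and slide its cradle out

## Robot

A 7-joint arm with a two-finger parallel gripper is mounted at the origin on the work surface. World frame = base frame: x ahead of the robot, y to its left, z up, the work surface at z = 0. Lengths are in m, angles in rad, forces in N, time in s.
With the tool pointing down it reaches from about 0.4 to 0.85 m from the base axis. Payload 10.4 kg.
Tool frame: the origin (TCP) lies on the centre line of the jaws, within the pads' length; the fingertips stand 11 mm ahead of it and the grasp point (between the pads) lies 8 mm behind it (tip_reach is the distance from the TCP to the fingertips, in m); z points along the fingers, y is the line along which they close (so a half turn about z gives the same grasp; the last joint's range is limited). The gripper opens to 85 mm and grips with 20 to 120 N. Pads are 22 mm wide; open, the fingers measure 114 mm over their backs; the gripper's body (76 mm by 85 mm) begins 54 mm behind the grasp point. The pads swing forward as they close: fully open they stand 13 mm farther back than shut.
Start: joints at [1.314, 0.332, -0.065, 1.46, 0.022, 1.35, -0.088], TCP at [0.145, -0.608, 0.242] pointing down, gripper open.
Joint ranges: [-2.6, 2.6], [-0.5, 2.12], [-1.47, 1.34], [0.16, 2.42], [-1.27, 4.41], [0.06, 2.06], [-2.6, 2.6]. Speed limits (rad/s): [2.22, 2.22, 2.79, 2.79, 3.14, 3.14, 3.14].

## Interface

Orientations are given as a unit quaternion [x, y, z, w].
In Python, from workcell import get_obs, camera, hand_in, tip_reach gives the robot as it stands. The module is installed in compiled form; this text tells all that it offers.
- The arm moves only by the tool move_arm, never from a script. Its argument "plan" is a list of rows, each an object with "delta_pos": the shift along the tool's x, y, z in a scale on which 1.0 is 80 cm, a list of three; "turn": the turn, a rotation vector about the tool's x, y, z in parts of the range, where 1.0 means pi rad, a list of three; "fingers": the closure, from 0 (fully open) to 1 (shut). A call has 1 to 12 rows; each row is the pose to reach, as a shift and turn from the pose commanded when the call began, along the tool's axes at that moment; what a row does not reach only later rows make up. A row lasts 1/8 s, in which the tool goes at most 62.5 mm and 10.7 degrees, less where a joint would pass 70% of its speed; a pose out of reach is approached as far as the arm can. A call with a gripper value outside its range is refused whole. The fingers move at their own pace and stop on an object; "force" is the grip in N (left out, the last holds). Time passes only in rows, so rows that repeat a pose let the fingers close. It gives the time, the measured TCP pose, the force, the opening and the grip force at its end, in the units of the state.
- get_obs(): the state, without advancing time (a new reading comes with each control period).
- camera(name): name is "side" or "top" or "wrist"; returns a dict with "color" (400x640x3 uint8, red, green, blue), "range_z" (400x640 float32, m along the optical axis (not along the pixel's ray), 0 where there is no reading), "fx", "fy", "cx", "cy" (pixels), "k1" (the pictures are not rectified: a ray, as slopes to the right and down, at radius r is drawn at 1 + k1 r^2 times it, then the intrinsics apply), "R" (3x3) and "t" (3): a world point X has camera coordinates R X + t; the wrist camera has in their place "tool_from_camera" (4x4, takes a point from camera to tool coordinates, whose origin is the TCP and whose axes are the flange's). Camera axes: x right, y down, z forward; pixel columns grow to the right and rows downward; lengths in m; the calibration is good to about 2 mm. A picture is of the moment at which its call begins: read the wrist's pose just before it.
- hand_in(): hands the job in; it is judged then, once.
The state is a dict: "clock": time; "joint_pos": joint angles; "joint_velocities": joint speeds; "tau": joint torques, N m; "position": TCP position; "ee_rot": TCP orientation; "ft_force": force on the tool from outside, world axes, zero at the start; "torque": the same for the moment, N m; "grip_width": opening from 0.0 (shut) to 1.0 (fully open); "grasp_force": force on a finger pad.
Only numpy, scipy, OpenCV 4.12 (cv2) and the standard library are available. Lean on these libraries where they do the work, as an engineer would, in place of code of your own. Each camera call takes 0.05 s, during which the arm holds its last target. There are 200 camera calls.

## Task

The cradle of the rubber-footed steel stand is locked by a sprung index plunger. Pull the plunger's black bar knob up until you feel its rubber stop (gently, do not haul hard on the stop), twist it anticlockwise without forcing it into its rest notch and let go so that it stays up by itself; then slide the freed cradle by its post all the way out to its end stop and let go. Leave the other things on the shelf where they are.

Things in the scene. Friction and masses are not known exactly. Their poses are not given: they have to be found in the camera images.
- stand_base (a point): Steel stand, fixed: base plate 140 mm (x) by 310 mm on rubber feet. This point: on the shelf straight below the plunger's axis; z up, y = the way the cradle slides out; the plate reaches 105 mm to -y, 205 mm to +y of it. A bridge (140 mm in x, 56 mm in y, top 68 mm above the shelf) spans the cradle here and carries the plunger.
- guide (a point): Dark steel ring, 48 mm across, 10 mm high, on the bridge round the plunger; this point: centre of its top, 78 mm above the shelf. In it a steel crown sleeve (36 mm across, top at most 114 mm above the shelf), screwed to an unmeasured height, different each time (16 mm range), with the slot and rest notch of the plunger's cross pin and a rubber stop inside (1 mm per 16 N; never load it over 12 N).
- knob_grip (a point): Centre of the plunger's black bar knob, 36 mm long (this point's x) x 12 mm thick (y) x 26 mm tall (z); 130 mm above the shelf when the plunger is down. It rises and turns with the plunger. At the start the bar lies along the stand's x axis.
- plunger (a joint): Lift of the plunger, m. 0 = down, pin 4 mm deep in a hole of the cradle (locked). Spring (4 N, +0.2 N per mm) and 1.2 N weight pull it down. By the sleeve's height, its cross pin clears the deep slot at a lift of 9 to 25 mm (find it by feel), meets the rubber stop 2 mm higher, and in the rest notch stays 3 mm below clearing, at 6 to 22 mm.
- knob (a joint): Turn of the knob, rad, anticlockwise seen from above: 0 = cross pin (4 mm thick, 8 high, 34 mm long, along the stand's y) over the deep slot, 1.20 = over the rest notch (about 0.1 play each way), hard end at 1.26. It turns freely once the pin is lifted clear of the slot; never force it against the slot's wall (at most 15 N at the pin, about 0.4 N m).
- cradle (a joint): Travel of the aluminium cradle along the stand's +y in m: 0 = locked home, 0.080 = out at its end stop. About 2 N of friction; a second index hole 40 mm behind the first would catch a plunger that is not parked.
- cradle_post (a point): Centre of the top of the cradle's upright grip post: 12 mm thick (stand's x), 30 mm wide (y), standing 60 mm above the cradle plate, top 90 mm above the shelf; at the start 100 mm ahead (stand's +y) of the plunger's axis. x, y, z parallel to the stand's axes.
- acrylic_box: Smoked acrylic box with closed hinged lid and chrome latch, 166 x 226 x 88 mm, loose; origin at the centre of its underside. Leave alone.
- controller: Navy plastic game controller, about 110 x 165 x 36 mm, loose; origin under its middle. Leave alone.
- wand: White motion wand lying flat, about 180 x 34 x 30 mm, loose; origin under its middle, long side along x. Leave alone.
- game_case0: Lower of two stacked clear game cases, 135 x 190 x 15 mm, loose; origin under its middle. Leave alone.
- game_case1: Upper game case, same size, lying on the lower one. Leave alone.

How it is judged:
On the way, in this order (a step that is already met when the one before it is completed fails the run):
1. the plunger is parked in its rest notch and the fingers have let go of it (value of joint knob above 1.05 rad and value of joint plunger above 0.0045 m and contact force between the fingers and anything else below 0.3 N), for 0.3 s.
2. the cradle is slid out to its end stop (value of joint cradle above 0.076 m), for 0.1 s.
At the end, for the whole second after the job is handed in: The plunger stays up in its rest notch by itself (lift above 4.5 mm, knob turned by more than 1.05 rad), the cradle stands within 4 mm of its end stop (above 76 mm), all at rest and released (value of joint knob above 1.05 rad and value of joint plunger above 0.0045 m and value of joint cradle above 0.076 m and velocity of joint knob below 0.05 rad/s and velocity of joint each of plunger, cradle below 0.005 m/s); the robot touches nothing.
It fails at once if the plunger is hauled against its rubber stop with more than 12 N (contact force between bumper_c0 and anything else above 12 N).
It fails at once if the plunger's cross pin is forced sideways against the wall of its slot, or rammed on it, with more than 15 N (contact force between any of sleeve_c0, sleeve_c1 and anything else above 15 N).
It fails at once if a bystander moved by more than 20 mm (distance of any of acrylic_box, controller, wand, game_case0, game_case1 from where it was at the start of the episode above 0.02 m).
It also fails if it takes over 58 s, if anything falls off the work surface, if the arm or the gripper's body presses on something with over 40 N, if the wrist force passes 120 N, or if a joint passes its speed limit or range.

## Working session

There is one attempt and no reset: what is moved stays moved. The work goes in short steps, Python scripts to look and compute and a tool call to move; the robot and the scene stay as the last step left them, time stands still between calls to the robot, and variables do not carry over. Pictures are saved under pics/ and viewed, at most 10 in all, crops included, and the job is handed in when it is done.

Besides the shell and the picture viewer there is one more tool, called as name(argument=value, ...) on one line, values as JSON. move_arm: Moves the arm, as the interface text tells. Its arguments: {"type":"object","properties":{"plan":{"type":"array","items":{"type":"object","properties":{"delta_pos":{"type":"array","items":{"type":"number"}},"turn":{"type":"array","items":{"type":"number"}},"fingers":{"type":"number"}}}},"force":{"type":"number"}},"required":["plan"]}

```bash
mkdir -p pics
cat > h.py <<'E'
import numpy as np, cv2
from workcell import get_obs, camera, hand_in, tip_reach
from scipy.spatial.transform import Rotation as Ro
def cam(n):
    o=get_obs(); c=camera(n)
    if n=='wrist':
        T=np.eye(4);T[:3,:3]=Ro.from_quat(o['ee_rot']).as_matrix();T[:3,3]=o['position']
        M=T@np.array(c['tool_from_camera']); c['Rw']=M[:3,:3];c['o']=M[:3,3]
    else:
        R=np.array(c['R']);c['Rw']=R.T;c['o']=-R.T@np.array(c['t'])
    return c
def slopes(c,uv):
    uv=np.atleast_2d(np.array(uv,float)); d=np.stack([(uv[:,0]-c['cx'])/c['fx'],(uv[:,1]-c['cy'])/c['fy']],1)
    s=d.copy()
    for _ in range(20): s=d/(1+c['k1']*(s**2).sum(1,keepdims=True))
    return s
def rays(c,uv):
    s=slopes(c,uv); return np.c_[s,np.ones(len(s))]@c['Rw'].T
def onplane(c,uv,z):
    r=rays(c,uv); return c['o']+r*((z-c['o'][2])/r[:,2])[:,None]
def cloud(c):
    v,u=np.mgrid[0:400,0:640]; r=rays(c,np.c_[u.ravel(),v.ravel()]).reshape(400,640,3)
    return c['o']+r*c['range_z'][...,None]
E
python3 - <<'E'
from h import *
o=get_obs(); print({k:np.round(v,3) for k,v in o.items()},tip_reach if not callable(tip_reach) else tip_reach())
a=[]
for n in ('side','top','wrist'):
    c=cam(n); np.save(f'pics/{n}.npy',c,allow_pickle=True); print(n,np.round(c['o'],3),np.round(c['Rw'],2).tolist(),c['fx'],c['cx'],c['k1'])
    cv2.imwrite(f'pics/{n}0.png',c['color'][...,::-1])
E
```

```text
{'clock': np.float64(0.0), 'joint_pos': array([ 1.314,  0.333, -0.065,  1.461,  0.022,  1.35 , -0.088]), 'joint_velocities': array([-0.001, -0.001,  0.   ,  0.   ,  0.001, -0.001, -0.   ]), 'tau': array([ 0.0000e+00, -6.2544e+01,  4.9000e-02, -3.9161e+01,  1.6000e-02,
        1.0000e-02,  0.0000e+00]), 'position': array([ 0.145, -0.608,  0.242]), 'ee_rot': array([ 0.993,  0.117, -0.   , -0.001]), 'ft_force': array([ 0.563, -0.912, -0.181]), 'torque': array([ 0.007, -0.009, -0.058]), 'grasp_force': np.float64(0.0), 'grip_width': np.float64(0.999)} 0.011
side [ 0.153 -0.629  0.826] [[0.8, -0.4, 0.45], [-0.6, -0.55, 0.58], [0.02, -0.74, -0.68]] 364.3863905613708 321.7837650969601 -0.009875876255235087
top [ 0.443 -0.002  1.266] [[0.0, -0.99, 0.16], [-1.0, -0.0, 0.01], [-0.01, -0.16, -0.99]] 385.8969479747021 317.73832582578086 -0.042280294621961804
wrist [ 0.221 -0.589  0.374] [[0.23, -0.93, -0.3], [-0.97, -0.22, -0.07], [-0.0, 0.31, -0.95]] 327.77767073956096 318.66215026190065 -0.010986091786761715
```

View pics/top0.png

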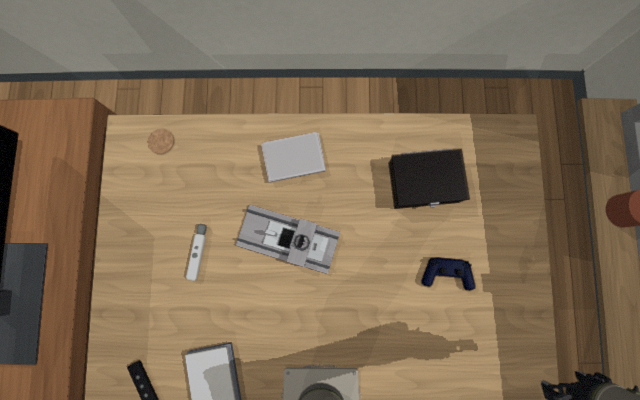

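View pics/side0.png

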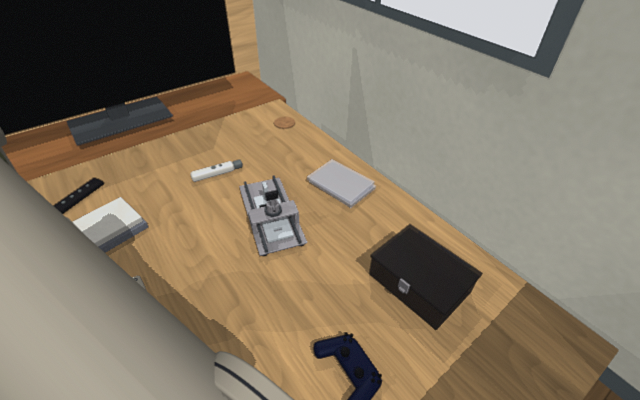

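Run:
```python
from h import *
out=[]
for n,(x0,y0,x1,y1) in (('top',(225,195,350,285)),('side',(225,165,325,265))):
    c=np.load(f'pics/{n}.npy',allow_pickle=True).item(); P=cloud(c)
    print(n); 
    roi=np.zeros((400,640),bool); roi[y0:y1,x0:x1]=1
    z=P[...,2]
    for lo,hi in ((.012,.025),(.025,.04),(.06,.074),(.08,.1),(.1,.125),(.125,.16)):
        m=roi&(z>lo)&(z<hi)
        if m.sum()<4: print(lo,hi,m.sum()); continue
        v,u=np.nonzero(m); p=P[m]; r=cv2.minAreaRect((p[:,:2]*1000).astype(np.float32))
        print(lo,hi,m.sum(),'med',np.round(np.median(p,0),4),'px',np.median(u),np.median(v),'rect',np.round(r[0],1),np.round(r[1],1),round(r[2],1))
    out.append(cv2.resize(c['color'][y0:y1,x0:x1,::-1],(500,int(500*(y1-y0)/(x1-x0))),interpolation=cv2.INTER_CUBIC)[:400])
h=min(i.shape[0] for i in out); cv2.imwrite('pics/c1.png',np.hstack([cv2.resize(i,(400,300)) for i in out]))
```

```text
top
0.012 0.025 1918 med [0.5274 0.1717 0.0201] px 268.0 235.0 rect [522.8 126.8] [346.4 140.7] 73.1
0.025 0.04 1399 med [0.5111 0.115  0.033 ] px 285.0 240.0 rect [516.7 109.5] [310.4 137.2] 73.6
0.06 0.074 619 med [0.4936 0.0618 0.0697] px 301.0 245.0 rect [512.   92.9] [121.9 139.8] 73.3
0.08 0.1 106 med [0.5138 0.0769 0.0899] px 296.0 238.0 rect [517.  104.4] [138.8  47.2] 71.5
0.1 0.125 23 med [0.4981 0.0605 0.1035] px 301.0 243.0 rect [500.6  62.5] [31.7 27. ] 75.2
0.125 0.16 55 med [0.5018 0.0613 0.145 ] px 300.0 241.0 rect [502.4  61.1] [11.5 35.2] 72.1
side
0.012 0.025 1362 med [0.5074 0.0593 0.0193] px 269.0 222.5 rect [590. 148.] [431.9 280.9] 77.2
0.025 0.04 1306 med [0.5118 0.0492 0.0316] px 278.0 221.0 rect [534.3 131.5] [387.4 350.2] 53.7
0.06 0.074 557 med [0.4908 0.0517 0.069 ] px 270.0 213.0 rect [516.4  96.8] [142.5 140. ] 72.9
0.08 0.1 141 med [0.5057 0.054  0.0909] px 270.0 206.0 rect [521.9  99. ] [134.2  41.8] 67.4
0.1 0.125 61 med [0.5017 0.0545 0.1037] px 271.0 201.0 rect [503.9  55.4] [29.1 34.4] 79.6
0.125 0.16 98 med [0.5029 0.0548 0.1399] px 271.0 194.0 rect [503.3  56.7] [15. 35.] 74.1
```

View pics/c1.png

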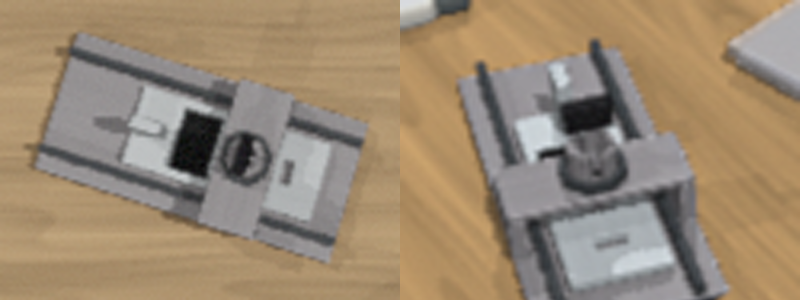

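The bar knob shows in the top view near px (300,241), and the post left of the bridge near (271,233). The stand's +y points along about 73° in the world frame. I'll move above the knob and measure it with the wrist camera.

The rows are not in the units I measure in: shifts go in shares of 80 cm and turns go in shares of pi rad. I convert before sending: -0.567 m is -0.7088, -0.52 m is -0.65, 0.13 rad is 0.0414.

move_arm(plan=[{"delta_pos":[0.0525,-0.0588,0],"turn":[0,0,0.0137]},{"delta_pos":[0.105,-0.1188,0],"turn":[0,0,0.0277]},{"delta_pos":[0.1575,-0.1775,0],"turn":[0,0,0.0414]},{"delta_pos":[0.2088,-0.2363,0],"turn":[0,0,0.0554]},{"delta_pos":[0.2613,-0.295,0],"turn":[0,0,0.0691]},{"delta_pos":[0.3138,-0.355,0],"turn":[0,0,0.0828]},{"delta_pos":[0.3663,-0.4138,0],"turn":[0,0,0.0968]},{"delta_pos":[0.4188,-0.4725,0],"turn":[0,0,0.1108]},{"delta_pos":[0.4713,-0.5313,0],"turn":[0,0,0.1241]},{"delta_pos":[0.5225,-0.5913,0],"turn":[0,0,0.1385]},{"delta_pos":[0.575,-0.65,0],"turn":[0,0,0.1528]},{"delta_pos":[0.6275,-0.7088,0],"turn":[0,0,0.1668]}])

```text
validation failed for argument at $.pl...
```

move_arm(plan=[{"delta_pos":[0,0,0]},{"delta_pos":[0,0,0]},{"delta_pos":[0,0,0]}])

```text
validation failed for argument at $.pl...
```

Run:
```python
from h import *
o=get_obs(); print({k:np.round(o[k],3) for k in ('clock','position','joint_pos','ft_force','ee_rot')})
c=cam('wrist'); np.save('pics/w1.npy',c,allow_pickle=True); cv2.imwrite('pics/w1.png',c['color'][...,::-1])
P=cloud(c); z=P[...,2]
for lo,hi in ((.06,.074),(.076,.081),(.084,.096),(.098,.116),(.135,.15)):
    m=(z>lo)&(z<hi)&(abs(P[...,0]-.51)<.12)&(abs(P[...,1]-.08)<.15)
    m=m.astype(np.uint8); k,l,s,ce=cv2.connectedComponentsWithStats(m)
    for i in range(1,k):
        if s[i,4]<40: continue
        p=P[l==i]; r=cv2.minAreaRect((p[:,:2]*1000).astype(np.float32)); print(lo,hi,s[i].tolist(),np.round(np.median(p,0),4),np.round(r[0],1),np.round(r[1],1),round(r[2],1))
```

```text
{'clock': np.float64(0.15), 'position': array([ 0.145, -0.608,  0.242]), 'joint_pos': array([ 1.314,  0.333, -0.065,  1.461,  0.022,  1.35 , -0.089]), 'ft_force': array([0.048, 0.153, 0.481]), 'ee_rot': array([ 0.993,  0.117, -0.   , -0.001])}
```

View pics/w1.png

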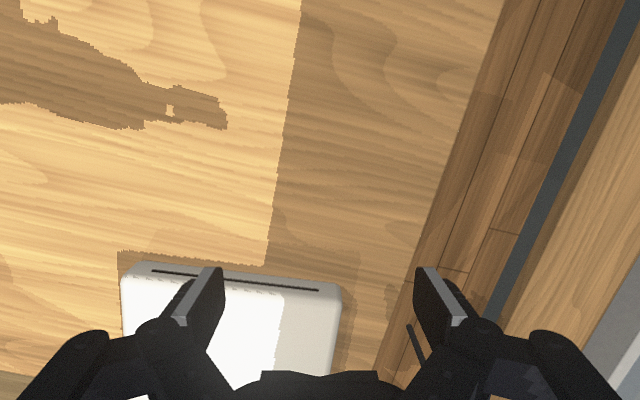

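That picture was taken at the start pose, because the move was refused: the rows need all three fields. It shows only the bench and a white box below, so I'm resending the move in full.

To row units: -0.567 m is -0.7088, -0.52 m is -0.65, 0.524 rad is 0.1668.

move_arm(force=30, plan=[{"delta_pos":[0.0525,-0.0588,0],"turn":[0,0,0.0137],"fingers":0},{"delta_pos":[0.105,-0.1188,0],"turn":[0,0,0.0277],"fingers":0},{"delta_pos":[0.1575,-0.1775,0],"turn":[0,0,0.0414],"fingers":0},{"delta_pos":[0.2088,-0.2363,0],"turn":[0,0,0.0554],"fingers":0},{"delta_pos":[0.2613,-0.295,0],"turn":[0,0,0.0691],"fingers":0},{"delta_pos":[0.3138,-0.355,0],"turn":[0,0,0.0828],"fingers":0},{"delta_pos":[0.3663,-0.4138,0],"turn":[0,0,0.0968],"fingers":0},{"delta_pos":[0.4188,-0.4725,0],"turn":[0,0,0.1108],"fingers":0},{"delta_pos":[0.4713,-0.5313,0],"turn":[0,0,0.1241],"fingers":0},{"delta_pos":[0.5225,-0.5913,0],"turn":[0,0,0.1385],"fingers":0},{"delta_pos":[0.575,-0.65,0],"turn":[0,0,0.1528],"fingers":0},{"delta_pos":[0.6275,-0.7088,0],"turn":[0,0,0.1668],"fingers":0}])

```text
clock: 1.7
position: [0.499, 0.055, 0.2426]
ee_rot: [0.989, -0.146, 0.001, 0.0]
ft_force: [0.5, 0.0, 0.7]
grip_width: 1.004
grasp_force: 0.0
```

move_arm(plan=[{"delta_pos":[0,0,0],"turn":[0,0,0],"fingers":0},{"delta_pos":[0,0,0],"turn":[0,0,0],"fingers":0},{"delta_pos":[0,0,0],"turn":[0,0,0],"fingers":0}])

```text
clock: 2.08
position: [0.4981, 0.052, 0.2423]
ee_rot: [0.989, -0.146, 0.0, 0.0]
ft_force: [0.8, 0.1, -0.9]
grip_width: 0.999
grasp_force: 0.0
```

Run:
```python
from h import *
o=get_obs(); print({k:np.round(o[k],3) for k in ('clock','position','joint_pos','ft_force','ee_rot')})
c=cam('wrist'); np.save('pics/w2.npy',c,allow_pickle=True); cv2.imwrite('pics/w2.png',c['color'][...,::-1])
P=cloud(c); z=P[...,2]
for lo,hi in ((.06,.074),(.076,.081),(.084,.096),(.098,.116),(.135,.15)):
    m=(z>lo)&(z<hi)&(abs(P[...,0]-.51)<.12)&(abs(P[...,1]-.08)<.15)
    m=m.astype(np.uint8); k,l,s,ce=cv2.connectedComponentsWithStats(m)
    for i in range(1,k):
        if s[i,4]<40: continue
        p=P[l==i]; r=cv2.minAreaRect((p[:,:2]*1000).astype(np.float32)); print(lo,hi,s[i].tolist(),np.round(np.median(p,0),4),np.round(r[0],1),np.round(r[1],1),round(r[2],1))
```

```text
{'clock': np.float64(2.075), 'position': array([0.498, 0.052, 0.242]), 'joint_pos': array([ 0.591,  0.129, -0.838,  1.746,  0.1  ,  1.31 , -2.132]), 'ft_force': array([ 0.78 ,  0.076, -0.915]), 'ee_rot': array([ 0.989, -0.146,  0.   ,  0.   ])}
0.06 0.074 [279, 109, 62, 141, 5676] [0.5281 0.055  0.0692] [501.6  59.4] [ 56.  138.9] 73.1
0.06 0.074 [190, 176, 35, 15, 149] [0.5344 0.1468 0.0676] [534.6 151.7] [30.6 10.7] 50.7
0.076 0.081 [284, 161, 52, 50, 633] [0.5134 0.0535 0.0792] [502.   59.4] [47.2 47.3] 74.3
0.076 0.081 [189, 180, 32, 12, 57] [0.5341 0.1457 0.0781] [534.7 150.8] [28.9  8.9] 51.6
0.084 0.096 [292, 169, 37, 15, 98] [0.5173 0.0534 0.0902] [514.1  55. ] [32.3 10.7] 70.9
0.084 0.096 [182, 182, 36, 14, 474] [0.5317 0.1535 0.091 ] [531.3 154.5] [30.2 11.4] 72.6
0.084 0.096 [317, 192, 13, 12, 44] [0.4925 0.0497 0.0935] [493.7  50. ] [ 6.8 13.1] 7.2
0.098 0.116 [290, 173, 21, 18, 160] [0.5158 0.065  0.1016] [515.1  63.5] [ 8.  20.9] 23.5
0.098 0.116 [318, 178, 12, 12, 72] [0.506  0.0452 0.0997] [505.8  45.1] [9.8 6.2] 18.1
0.098 0.116 [290, 196, 10, 12, 71] [0.4979 0.0735 0.0999] [497.4  73.6] [9.5 6.1] 12.2
0.098 0.116 [317, 196, 13, 16, 110] [0.4895 0.0513 0.1017] [488.9  51.9] [ 6.7 14.7] 36.4
0.135 0.15 [300, 183, 16, 48, 744] [0.5038 0.0589 0.144 ] [502.2  59.5] [11.4 35.7] 73.0
```

View pics/w2.png

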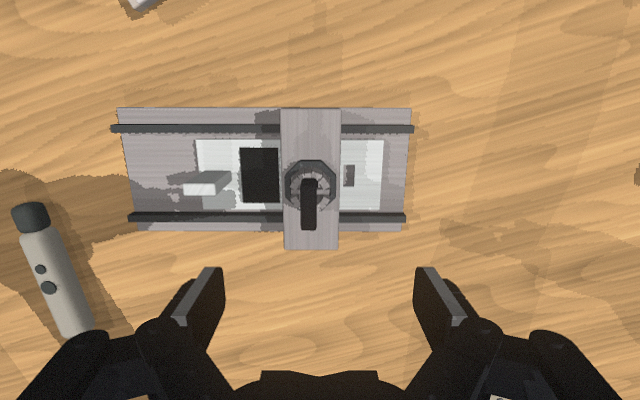

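The wrist view agrees. The knob (px 308,205) is at (0.502, 0.0595) with its top at z 0.144, concentric with the ring. The post (px 200,189) is at (0.531, 0.1545) with its top at z 0.091. The crown's top is at about 0.101, so I expect the pin to clear at 12–13 mm of lift.

To row units: 0.117 m is 0.1463, -0.0083 m is -0.0104.

move_arm(plan=[{"delta_pos":[0.0025,-0.0104,0.0375],"turn":[0,0,0],"fingers":0},{"delta_pos":[0.0025,-0.0104,0.075],"turn":[0,0,0],"fingers":0},{"delta_pos":[0.0025,-0.0104,0.1125],"turn":[0,0,0],"fingers":0},{"delta_pos":[0.0025,-0.0104,0.1463],"turn":[0,0,0],"fingers":0},{"delta_pos":[0.0025,-0.0104,0.1463],"turn":[0,0,0],"fingers":0},{"delta_pos":[0.0025,-0.0104,0.1463],"turn":[0,0,0],"fingers":0}])

```text
clock: 2.88
position: [0.5032, 0.0605, 0.1265]
ee_rot: [0.989, -0.145, 0.001, 0.0]
ft_force: [-1.0, -1.0, 0.1]
grip_width: 1.001
grasp_force: 0.0
```

To row units: 0.001 m is 0.0013.

move_arm(force=25, plan=[{"delta_pos":[0,0.0013,0.0013],"turn":[0,0,0],"fingers":0.5},{"delta_pos":[0,0.0013,0.0013],"turn":[0,0,0],"fingers":0.7},{"delta_pos":[0,0.0013,0.0013],"turn":[0,0,0],"fingers":0.8},{"delta_pos":[0,0.0013,0.0013],"turn":[0,0,0],"fingers":0.85},{"delta_pos":[0,0.0013,0.0013],"turn":[0,0,0],"fingers":1},{"delta_pos":[0,0.0013,0.0013],"turn":[0,0,0],"fingers":1},{"delta_pos":[0,0.0013,0.0013],"turn":[0,0,0],"fingers":1}])

```text
clock: 3.75
position: [0.5024, 0.0595, 0.1245]
ee_rot: [0.989, -0.145, 0.0, 0.0]
ft_force: [-0.7, -3.8, 5.3]
grip_width: 0.14
grasp_force: 26.7
```

Run:
```python
from h import *
o=get_obs(); print({k:np.round(o[k],4) for k in ('clock','position','joint_pos','ft_force','torque','ee_rot','grip_width','grasp_force')})
```

```text
{'clock': np.float64(3.75), 'position': array([0.5024, 0.0595, 0.1245]), 'joint_pos': array([ 0.5264,  0.2742, -0.8217,  1.878 ,  0.2269,  1.0852, -2.2449]), 'ft_force': array([-0.6862, -3.7707,  5.3193]), 'torque': array([-0.81  ,  0.4792, -0.0037]), 'ee_rot': array([ 9.895e-01, -1.447e-01,  1.000e-04,  3.000e-04]), 'grip_width': np.float64(0.14), 'grasp_force': np.float64(26.676)}
```

To row units: -0.01 m is -0.0125, -0.008 m is -0.01.

move_arm(plan=[{"delta_pos":[0,0,-0.0025],"turn":[0,0,0],"fingers":1},{"delta_pos":[0,0,-0.005],"turn":[0,0,0],"fingers":1},{"delta_pos":[0,0,-0.0075],"turn":[0,0,0],"fingers":1},{"delta_pos":[0,0,-0.01],"turn":[0,0,0],"fingers":1},{"delta_pos":[0,0,-0.0125],"turn":[0,0,0],"fingers":1},{"delta_pos":[0,0,-0.0125],"turn":[0,0,0],"fingers":1},{"delta_pos":[0,0,-0.0125],"turn":[0,0,0],"fingers":1}])

```text
clock: 4.62
position: [0.5022, 0.0597, 0.1341]
ee_rot: [0.989, -0.145, -0.0, 0.0]
ft_force: [-0.1, -3.7, -7.0]
grip_width: 0.137
grasp_force: 24.9
```

To row units: -0.002 m is -0.0025, -0.0015 m is -0.0019.

move_arm(plan=[{"delta_pos":[0,0,-0.0006],"turn":[0,0,0],"fingers":1},{"delta_pos":[0,0,-0.0013],"turn":[0,0,0],"fingers":1},{"delta_pos":[0,0,-0.0019],"turn":[0,0,0],"fingers":1},{"delta_pos":[0,0,-0.0025],"turn":[0,0,0],"fingers":1},{"delta_pos":[0,0,-0.0025],"turn":[0,0,0],"fingers":1}])

```text
clock: 5.25
position: [0.5022, 0.0597, 0.1362]
ee_rot: [0.989, -0.145, -0.0, 0.0]
ft_force: [-0.5, -5.4, -7.4]
grip_width: 0.134
grasp_force: 24.8
```

To row units: -0.001 m is -0.0013, -0.0005 m is -0.0006.

move_arm(plan=[{"delta_pos":[0,0,-0.0006],"turn":[0,0,0],"fingers":1},{"delta_pos":[0,0,-0.0013],"turn":[0,0,0],"fingers":1},{"delta_pos":[0,0,-0.0013],"turn":[0,0,0],"fingers":1}])

```text
clock: 5.62
position: [0.5022, 0.0597, 0.1372]
ee_rot: [0.989, -0.145, -0.0, 0.0]
ft_force: [-0.0, -5.3, -7.3]
grip_width: 0.133
grasp_force: 24.8
```

To row units: -0.0005 m is -0.0006.

move_arm(plan=[{"delta_pos":[0,0,-0.0006],"turn":[0,0,0],"fingers":1},{"delta_pos":[0,0,-0.0006],"turn":[0,0,0],"fingers":1},{"delta_pos":[0,0,-0.0006],"turn":[0,0,0],"fingers":1}])

```text
clock: 6.0
position: [0.5022, 0.0597, 0.1377]
ee_rot: [0.989, -0.145, -0.0, 0.0]
ft_force: [0.1, -5.2, -7.5]
grip_width: 0.135
grasp_force: 24.8
```

To row units: -0.0005 m is -0.0006.

move_arm(plan=[{"delta_pos":[0,0,-0.0006],"turn":[0,0,0],"fingers":1},{"delta_pos":[0,0,-0.0006],"turn":[0,0,0],"fingers":1},{"delta_pos":[0,0,-0.0006],"turn":[0,0,0],"fingers":1}])

```text
clock: 6.38
position: [0.5022, 0.0597, 0.1381]
ee_rot: [0.989, -0.145, -0.0, 0.0]
ft_force: [0.7, -5.2, -8.9]
grip_width: 0.138
grasp_force: 24.6
```

To row units: -0.0005 m is -0.0006.

move_arm(plan=[{"delta_pos":[0,0,-0.0006],"turn":[0,0,0],"fingers":1},{"delta_pos":[0,0,-0.0006],"turn":[0,0,0],"fingers":1},{"delta_pos":[0,0,-0.0006],"turn":[0,0,0],"fingers":1}])

```text
clock: 6.75
position: [0.5021, 0.0597, 0.1383]
ee_rot: [0.989, -0.145, -0.0, 0.0]
ft_force: [1.3, -5.1, -12.1]
grip_width: 0.134
grasp_force: 24.4
```

The stop was felt at a lift of about 13.5 mm, so the pin clears at about 11.5. I'll back off 0.8 mm, take out the 5 N side load, then try a small twist.

To row units: 0.0008 m is 0.001, 0.0005 m is 0.0006, -0.1 rad is -0.0318.

move_arm(plan=[{"delta_pos":[0,0.0004,0.001],"turn":[0,0,0],"fingers":1},{"delta_pos":[0,0.0006,0.001],"turn":[0,0,0],"fingers":1},{"delta_pos":[0,0.0006,0.001],"turn":[0,0,-0.0127],"fingers":1},{"delta_pos":[0,0.0006,0.001],"turn":[0,0,-0.0255],"fingers":1},{"delta_pos":[0,0.0006,0.001],"turn":[0,0,-0.0318],"fingers":1},{"delta_pos":[0,0.0006,0.001],"turn":[0,0,-0.0318],"fingers":1}])

```text
clock: 7.5
position: [0.5022, 0.0595, 0.1381]
ee_rot: [0.995, -0.095, 0.0, -0.0]
ft_force: [-0.6, -3.3, -8.6]
grip_width: 0.141
grasp_force: 25.0
```

Run:
```python
from h import *
o=get_obs(); print({k:np.round(o[k],4) for k in ('position','joint_pos','ft_force','torque','ee_rot')}, 2*np.arctan2(o['ee_rot'][1],o['ee_rot'][0]))
```

```text
{'position': array([0.5022, 0.0595, 0.1381]), 'joint_pos': array([ 0.5476,  0.2592, -0.842 ,  1.8645,  0.2148,  1.1116, -2.1351]), 'ft_force': array([-0.6469, -3.3429, -8.5728]), 'torque': array([-0.8544, -0.0311,  0.0166]), 'ee_rot': array([ 0.9955, -0.0951,  0.    , -0.    ])} -0.1903945101817795
```

The first 0.1 rad of twist was free (0.02 N m), so I'll continue to 1.2 in total.

To row units: 0.0004 m is 0.0005, -0.7 rad is -0.2228.

move_arm(plan=[{"delta_pos":[0,0,0.0005],"turn":[0,0,-0.0318],"fingers":1},{"delta_pos":[0,0,0.0005],"turn":[0,0,-0.07],"fingers":1},{"delta_pos":[0,0,0.0005],"turn":[0,0,-0.1082],"fingers":1},{"delta_pos":[0,0,0.0005],"turn":[0,0,-0.1464],"fingers":1},{"delta_pos":[0,0,0.0005],"turn":[0,0,-0.1846],"fingers":1},{"delta_pos":[0,0,0.0005],"turn":[0,0,-0.2228],"fingers":1},{"delta_pos":[0,0,0.0005],"turn":[0,0,-0.2228],"fingers":1}])

```text
clock: 8.38
position: [0.5022, 0.0593, 0.1377]
ee_rot: [0.968, 0.251, -0.0, 0.0]
ft_force: [-0.8, -4.3, -6.8]
grip_width: 0.137
grasp_force: 25.1
```

To row units: -0.39 rad is -0.1241.

move_arm(plan=[{"delta_pos":[0,0,0],"turn":[0,0,-0.0318],"fingers":1},{"delta_pos":[0,0,0],"turn":[0,0,-0.0637],"fingers":1},{"delta_pos":[0,0,0],"turn":[0,0,-0.0955],"fingers":1},{"delta_pos":[0,0,0],"turn":[0,0,-0.1241],"fingers":1},{"delta_pos":[0,0,0],"turn":[0,0,-0.1241],"fingers":1},{"delta_pos":[0,0,0],"turn":[0,0,-0.1241],"fingers":1}])

```text
clock: 9.12
position: [0.5022, 0.0592, 0.1376]
ee_rot: [0.901, 0.433, -0.0, 0.0]
ft_force: [0.2, -4.2, -7.4]
grip_width: 0.135
grasp_force: 25.0
```

Run:
```python
from h import *
o=get_obs(); print({k:np.round(o[k],4) for k in ('position','joint_pos','ft_force','torque','ee_rot')}, 2*np.arctan2(o['ee_rot'][1],o['ee_rot'][0])+.2959)
```

```text
{'position': array([0.5022, 0.0592, 0.1376]), 'joint_pos': array([ 0.6882,  0.3133, -1.0153,  1.8595,  0.2941,  1.1301, -1.1076]), 'ft_force': array([ 0.1819, -4.1994, -7.3562]), 'torque': array([-1.2091,  0.0126, -0.024 ]), 'ee_rot': array([ 9.013e-01,  4.333e-01, -0.000e+00,  2.000e-04])} 1.1921300320697776
```

To row units: 0.0035 m is 0.0044, 0.003 m is 0.0038.

move_arm(plan=[{"delta_pos":[0,0,0.0013],"turn":[0,0,0],"fingers":1},{"delta_pos":[0,0,0.0021],"turn":[0,0,0],"fingers":1},{"delta_pos":[0,0,0.003],"turn":[0,0,0],"fingers":1},{"delta_pos":[0,0,0.0038],"turn":[0,0,0],"fingers":1},{"delta_pos":[0,0,0.0044],"turn":[0,0,0],"fingers":1},{"delta_pos":[0,0,0.0044],"turn":[0,0,0],"fingers":1}])

```text
clock: 9.88
position: [0.5022, 0.0593, 0.1341]
ee_rot: [0.901, 0.435, -0.0, 0.0]
ft_force: [-0.1, -5.0, -7.0]
grip_width: 0.132
grasp_force: 25.2
```

To row units: 0.0007 m is 0.0009, 0.0004 m is 0.0005.

move_arm(plan=[{"delta_pos":[0,0,0.0005],"turn":[0,0,0],"fingers":1},{"delta_pos":[0,0,0.0009],"turn":[0,0,0],"fingers":1},{"delta_pos":[0,0,0.0009],"turn":[0,0,0],"fingers":1}])

```text
clock: 10.25
position: [0.5022, 0.0593, 0.1334]
ee_rot: [0.901, 0.435, -0.0, 0.0]
ft_force: [0.2, -5.2, -8.2]
grip_width: 0.133
grasp_force: 25.2
```

move_arm(plan=[{"delta_pos":[0,0,0.0005],"turn":[0,0,0],"fingers":1},{"delta_pos":[0,0,0.0008],"turn":[0,0,0],"fingers":1},{"delta_pos":[0,0,0.0008],"turn":[0,0,0],"fingers":1}])

```text
clock: 10.62
position: [0.5023, 0.0593, 0.133]
ee_rot: [0.901, 0.435, 0.0, 0.0]
ft_force: [-0.5, -5.5, -5.2]
grip_width: 0.131
grasp_force: 25.5
```

To row units: 0.0004 m is 0.0005, 0.0003 m is 0.0004.

move_arm(plan=[{"delta_pos":[0,0,0.0004],"turn":[0,0,0],"fingers":1},{"delta_pos":[0,0,0.0005],"turn":[0,0,0],"fingers":1},{"delta_pos":[0,0,0.0005],"turn":[0,0,0],"fingers":1}])

```text
clock: 11.0
position: [0.5024, 0.0593, 0.1329]
ee_rot: [0.901, 0.435, 0.0, 0.0]
ft_force: [-1.7, -5.3, -0.6]
grip_width: 0.14
grasp_force: 26.1
```

The plunger is seated in the notch: the load has dropped to about 0. Now I'll release it and rise.

To row units: -0.11 m is -0.1375, -0.0003 m is -0.0004.

move_arm(plan=[{"delta_pos":[-0.0004,0.0004,0],"turn":[0,0,0],"fingers":1},{"delta_pos":[-0.0004,0.0004,0],"turn":[0,0,0],"fingers":0.7},{"delta_pos":[-0.0004,0.0004,0],"turn":[0,0,0],"fingers":0.5},{"delta_pos":[-0.0004,0.0004,0],"turn":[0,0,0],"fingers":0.3},{"delta_pos":[-0.0004,0.0004,-0.0125],"turn":[0,0,0],"fingers":0.2},{"delta_pos":[-0.0004,0.0004,-0.05],"turn":[0,0,0],"fingers":0},{"delta_pos":[-0.0004,0.0004,-0.1],"turn":[0,0,0],"fingers":0},{"delta_pos":[-0.0004,0.0004,-0.1375],"turn":[0,0,0],"fingers":0},{"delta_pos":[-0.0004,0.0004,-0.1375],"turn":[0,0,0],"fingers":0},{"delta_pos":[-0.0004,0.0004,-0.1375],"turn":[0,0,0],"fingers":0}])

```text
clock: 12.25
position: [0.5021, 0.0589, 0.2422]
ee_rot: [0.901, 0.435, -0.0, 0.0]
ft_force: [-1.2, 0.2, 0.0]
grip_width: 1.001
grasp_force: 0.0
```

Run:
```python
from h import *
o=get_obs(); print({k:np.round(o[k],4) for k in ('clock','position','ft_force','ee_rot')}, 2*np.arctan2(o['ee_rot'][1],o['ee_rot'][0])+.2959)
c=cam('wrist'); cv2.imwrite('pics/w3.png',c['color'][...,::-1])
P=cloud(c); z=P[...,2]
for lo,hi in ((.084,.096),(.138,.17)):
    m=(z>lo)&(z<hi)&(abs(P[...,0]-.51)<.12)&(abs(P[...,1]-.08)<.15)
    k,l,s,ce=cv2.connectedComponentsWithStats(m.astype(np.uint8))
    for i in range(1,k):
        if s[i,4]<60: continue
        p=P[l==i]; r=cv2.minAreaRect((p[:,:2]*1000).astype(np.float32)); print(lo,hi,s[i].tolist(),np.round(np.median(p,0),4),np.round(r[0],1),np.round(r[1],1),round(r[2],1))
```

```text
{'clock': np.float64(12.25), 'position': array([0.5021, 0.0589, 0.2422]), 'ft_force': array([-1.1909,  0.1913,  0.0405]), 'ee_rot': array([ 9.005e-01,  4.349e-01, -1.000e-04,  1.000e-04])} 1.1956491468751087
0.084 0.096 [261, 62, 27, 40, 590] [0.531  0.1547 0.0909] [530.7 154.7] [30.3 12.2] 73.0
0.138 0.17 [311, 186, 17, 52, 852] [0.503  0.0608 0.1522] [501.8  59.2] [35.7 11.9] 51.4
```

View pics/w3.png

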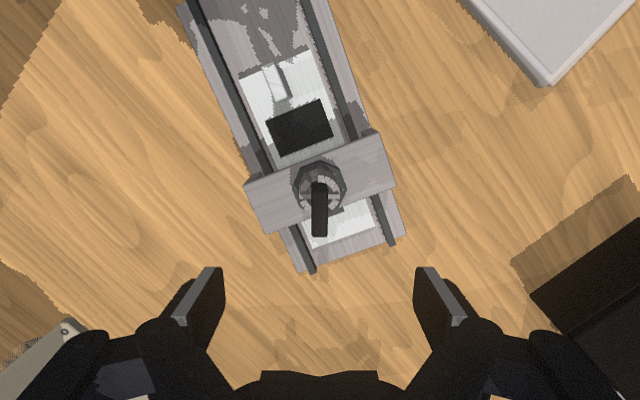

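It's parked: the bar (px 319,210) has turned about 1.19 rad, and its top is at 0.152 with nothing holding it. The post (px 275,83) is at (0.531, 0.1547). Next I'll grip the post.

To row units: 0.1 m is 0.125, -0.037 m is -0.0463, -0.376 rad is -0.1197.

move_arm(plan=[{"delta_pos":[0.0388,-0.015,0],"turn":[0,0,-0.0382],"fingers":0},{"delta_pos":[0.0775,-0.0313,0],"turn":[0,0,-0.0796],"fingers":0},{"delta_pos":[0.1163,-0.0463,0],"turn":[0,0,-0.1197],"fingers":0},{"delta_pos":[0.1163,-0.0463,0.025],"turn":[0,0,-0.1197],"fingers":0},{"delta_pos":[0.1163,-0.0463,0.075],"turn":[0,0,-0.1197],"fingers":0},{"delta_pos":[0.1163,-0.0463,0.125],"turn":[0,0,-0.1197],"fingers":0},{"delta_pos":[0.1163,-0.0463,0.125],"turn":[0,0,-0.1197],"fingers":0},{"delta_pos":[0.1163,-0.0463,0.125],"turn":[0,0,-0.1197],"fingers":0}])

```text
clock: 13.3
position: [0.5313, 0.1547, 0.1433]
ee_rot: [0.804, 0.595, 0.0, 0.0]
ft_force: [0.2, 0.4, 0.1]
grip_width: 1.004
grasp_force: 0.0
```

To row units: 0.07 m is 0.0875, 0.035 m is 0.0438.

move_arm(plan=[{"delta_pos":[0,0,0.0438],"turn":[0,0,0],"fingers":0},{"delta_pos":[0,0,0.0875],"turn":[0,0,0],"fingers":0},{"delta_pos":[0,0,0.0875],"turn":[0,0,0],"fingers":0.4},{"delta_pos":[0,0,0.0875],"turn":[0,0,0],"fingers":0.7},{"delta_pos":[0,0,0.0875],"turn":[0,0,0],"fingers":0.8},{"delta_pos":[0,0,0.0875],"turn":[0,0,0],"fingers":1},{"delta_pos":[0,0,0.0875],"turn":[0,0,0],"fingers":1},{"delta_pos":[0,0,0.0875],"turn":[0,0,0],"fingers":1}])

```text
clock: 14.3
position: [0.5318, 0.1549, 0.0734]
ee_rot: [0.803, 0.595, 0.001, 0.0]
ft_force: [-0.6, -2.0, 6.7]
grip_width: 0.133
grasp_force: 30.7
```

To row units: 0.078 m is 0.0975, 0.075 m is 0.0938.

move_arm(plan=[{"delta_pos":[0.005,0,-0.0006],"turn":[0,0,0],"fingers":1},{"delta_pos":[0.015,0,-0.0006],"turn":[0,0,0],"fingers":1},{"delta_pos":[0.0275,0,-0.0006],"turn":[0,0,0],"fingers":1},{"delta_pos":[0.04,0,-0.0006],"turn":[0,0,0],"fingers":1},{"delta_pos":[0.0525,0,-0.0006],"turn":[0,0,0],"fingers":1},{"delta_pos":[0.065,0,-0.0006],"turn":[0,0,0],"fingers":1},{"delta_pos":[0.0775,0,-0.0006],"turn":[0,0,0],"fingers":1},{"delta_pos":[0.0875,0,-0.0006],"turn":[0,0,0],"fingers":1},{"delta_pos":[0.0938,0,-0.0006],"turn":[0,0,0],"fingers":1},{"delta_pos":[0.0975,0,-0.0006],"turn":[0,0,0],"fingers":1},{"delta_pos":[0.0975,0,-0.0006],"turn":[0,0,0],"fingers":1}])

```text
clock: 15.68
position: [0.5546, 0.23, 0.0735]
ee_rot: [0.803, 0.595, 0.001, 0.0]
ft_force: [3.3, 0.4, 5.2]
grip_width: 0.136
grasp_force: 30.4
```

move_arm(plan=[{"delta_pos":[0.0013,0,0],"turn":[0,0,0],"fingers":1},{"delta_pos":[0.0025,0,0],"turn":[0,0,0],"fingers":1},{"delta_pos":[0.0038,0,0],"turn":[0,0,0],"fingers":1},{"delta_pos":[0.0038,0,0],"turn":[0,0,0],"fingers":1}])

```text
clock: 16.18
position: [0.555, 0.2315, 0.0734]
ee_rot: [0.804, 0.595, -0.0, 0.001]
ft_force: [-1.2, -4.4, 9.8]
grip_width: 0.135
grasp_force: 31.1
```

The post has travelled 80 mm and met the end stop. I'll ease off the load, release and rise.

To row units: -0.17 m is -0.2125, -0.15 m is -0.1875.

move_arm(plan=[{"delta_pos":[-0.0006,0,0],"turn":[0,0,0],"fingers":1},{"delta_pos":[-0.0006,0,0],"turn":[0,0,0],"fingers":0.7},{"delta_pos":[-0.0006,0,0],"turn":[0,0,0],"fingers":0.5},{"delta_pos":[-0.0006,0,0],"turn":[0,0,0],"fingers":0.2},{"delta_pos":[-0.0006,0,-0.0125],"turn":[0,0,0],"fingers":0},{"delta_pos":[-0.0006,0,-0.0625],"turn":[0,0,0],"fingers":0},{"delta_pos":[-0.0006,0,-0.125],"turn":[0,0,0],"fingers":0},{"delta_pos":[-0.0006,0,-0.1875],"turn":[0,0,0],"fingers":0},{"delta_pos":[-0.0006,0,-0.2125],"turn":[0,0,0],"fingers":0},{"delta_pos":[-0.0006,0,-0.2125],"turn":[0,0,0],"fingers":0},{"delta_pos":[-0.0006,0,-0.2125],"turn":[0,0,0],"fingers":0}])

```text
clock: 17.55
position: [0.5541, 0.2313, 0.2414]
ee_rot: [0.803, 0.595, -0.001, -0.0]
ft_force: [-0.2, -0.0, -0.6]
grip_width: 0.994
grasp_force: 0.0
```

Run:
```python
from h import *
o=get_obs(); print({k:np.round(o[k],4) for k in ('clock','position','ft_force')})
y=np.array([.291,.957])
for n in ('wrist','top'):
  c=cam(n); cv2.imwrite(f'pics/{n}4.png',c['color'][...,::-1])
  P=cloud(c); z=P[...,2]
  for lo,hi in ((.084,.096),(.138,.17)):
    m=(z>lo)&(z<hi)&(abs(P[...,0]-.52)<.12)&(abs(P[...,1]-.15)<.18)
    k,l,s,ce=cv2.connectedComponentsWithStats(m.astype(np.uint8))
    for i in range(1,k):
        if s[i,4]<40: continue
        p=P[l==i]; r=cv2.minAreaRect((p[:,:2]*1000).astype(np.float32)); print(n,lo,hi,s[i].tolist(),np.round(np.median(p,0),4),np.round(r[0],1),np.round(r[1],1),round(r[2],1),'travel',(np.array(r[0])-[530.9,154.6])@y)
```

```text
{'clock': np.float64(17.55), 'position': array([0.5541, 0.2313, 0.2414]), 'ft_force': array([-0.1785, -0.0446, -0.5512])}
wrist 0.084 0.096 [313, 175, 14, 34, 438] [0.5544 0.2323 0.0909] [553.7 231.1] [30.1 11.6] 73.5 travel 79.82984453430176
wrist 0.084 0.096 [303, 337, 34, 24, 296] [0.5034 0.0712 0.09  ] [504.8  65.4] [25.1 32.8] 40.7 travel -92.92330028686523
top 0.138 0.17 [295, 236, 11, 10, 51] [0.5042 0.0608 0.153 ] [502.6  60.9] [35.1 11.6] 51.7 travel -97.91320328292845
```

View pics/wrist4.png

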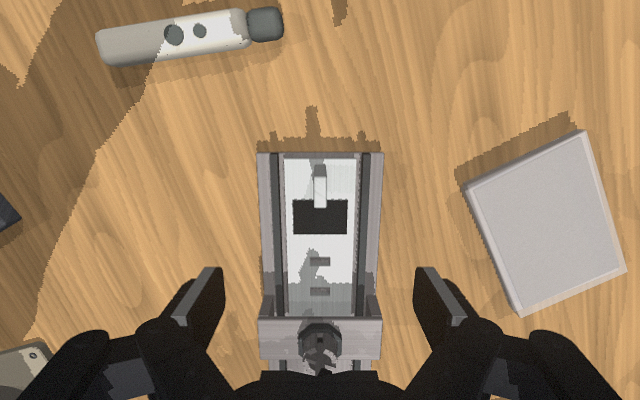

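The cradle is out 79.8 mm (post at px 320,190). The knob is still parked at 51.7° with its top at 0.153, and nothing else has moved.

```bash
python3 -c "from workcell import hand_in; print(hand_in())"
```

```text
the job is handed in; nothing more can be done
None
```

Job handed in, with no verdict returned: the plunger is parked in its rest notch (turned about 1.19 rad, about 8.5 mm up), the cradle is out 79.8 mm and released, and the arm is clear of everything.

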